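Stack the tiers of a wooden display plinth on a banding wheel

ROBOT

A 7-joint arm with a two-finger parallel gripper is mounted at the origin on the work surface. World frame = base frame: x ahead of the robot, y to its left, z up, the work surface at z = 0. Lengths are in m, angles in degrees, forces in N, time in s.
With the tool pointing down it reaches from about 0.4 to 0.85 m from the base axis. Payload 10.4 kg.
Tool frame: the origin (TCP) lies where the fingers leave the gripper's body, on its centre line; the fingertips stand 73 mm ahead of it and the grasp point (between the pads) lies 54 mm ahead of it; z points along the fingers, y is the direction in which the jaws open and shut (so a half turn about z gives the same grasp; the last joint's range is limited). The gripper opens to 85 mm and grips with 20 to 120 N. Pads are 22 mm wide; open, the fingers measure 114 mm over their backs; the gripper's body (76 mm by 85 mm) begins 54 mm behind the grasp point. The pads swing forward as they close: fully open they stand 13 mm farther back than shut.
Start: joints at [-66.727, 19.034, -3.707, 83.658, 1.238, 77.344, -5.071], TCP at [0.26, 0.568, 0.304] pointing down, gripper open.
Joint ranges: [-148.97, 148.97], [-28.65, 121.19], [-84.17, 76.75], [9.2, 138.47], [-72.65, 252.65], [3.7, 117.97], [-149.18, 149.18]. Speed limits (degrees/s): [127.2, 127.2, 159.86, 159.86, 180, 180, 180].

INTERFACE

Orientations are given as [roll, pitch, yaw] about the fixed x, y, z axes, in that order (R = Rz(yaw) Ry(pitch) Rx(roll)).
In Python, from plant import r gives the robot as it stands. The module is installed in compiled form; this text tells all that it offers. Calls block until the motion is done:
- r.reach(position, orientation): joint-space move of the TCP to a pose.
- r.move_straight(position, orientation=None, vel=0.15, stop_force=None): straight line of the TCP; orientation=None keeps the orientation; vel is the mean speed in m/s. With stop_force (N) it stops when the force on the tool has changed by that much, and returns True; else False.
- r.move_j(angles): joint-space move.
- r.grip(opening, force=None): opening from 0.0 (shut) to 1.0 (fully open); force is the grip in N (None keeps the last); returns when the fingers have stopped.
- r.dwell(seconds).
- r.inverse_kinematics(position, orientation): joint angles nearest the present ones, or None.
- r.snapshot(name): name is "side" or "top" or "wrist"; returns the picture (400x640x3 uint8, red, green, blue); there is no depth.
- r.camera_params(name): a dict with "camera_matrix" (3x3 intrinsics, pixels), "extrinsics" (4x4, takes a point from camera to world coordinates). Camera axes: x right, y down, z forward; pixel columns grow to the right and rows downward; lengths in m; the calibration is good to about 2 mm. A picture is of the moment at which its call begins: read the wrist's pose just before it. camera_params takes no time and is no camera call; for the wrist camera it gives the pose at the moment of the call.
A pose or a line that the arm cannot do raises r.Unreachable and nothing moves.
- r.hand_in(): hands the job in, once; it reports no verdict.
Trained networks look in the newest picture that a camera, given by its name, has taken for a name from the list of things; names that differ only in an ending like _2 or _b are one class to them, and where a whole thing is asked for, a point or a joint stands for the part that bears it (a point fixed in the world has none). Each returns a list of dicts, best first, with "confidence" (0 to 1); they miss things now and then, are a little off and sometimes report something else, mostly with a low value. They report only what shows in the picture. A call takes as long as a camera call. They do not tell look-alikes from the thing itself.
- r.boxes_of(name, camera): "bbox" ([left, top, width, height] in pixels, round what is visible of it).
Readings, each from a call of its own:
- r.current_t(): time.
- r.current_joints(): joint angles.
- r.current_qvel(): joint speeds.
- r.current_tau(): joint torques, N m.
- r.current_position(): TCP position.
- r.current_tool_rot(): TCP orientation.
- r.current_contact_force(): force on the tool from outside, world axes, zero at the start.
- r.current_wrist_torque(): the same for the moment, N m.
- r.current_gripper_width(): opening from 0.0 (shut) to 1.0 (fully open).
Only numpy, scipy, OpenCV 4.12 (cv2) and the standard library are available. Lean on these libraries where they do the work, as an engineer would, in place of code of your own. Each camera call takes 0.05 s, during which the arm holds its last target.

TASK

Finish the three-tier wooden plinth on the banding wheel: take the two round tiers out of the drying rack and lay them flat on the base tier that is already on the wheel, the larger one first and the smaller one on top of it, both with the bevelled edge upwards and centred, so that an even ledge shows all round. Set them down rather than dropping them, keep the base tier in the middle of the wheel, and leave the square blank in the rack and the cup, jar and tape on the table where they are.

Things in the scene. Friction and masses are not known exactly. Their poses are not given: they have to be found in the camera images.
- wheel_top (a point): Banding wheel: a heavy cast turntable fixed to the table, with a round aluminium head 180 mm across and three fine guide rings (112, 136 and 160 mm across). The point is the centre of the head's flat upper face, 64 mm above the table; z is up. The head turns freely about its upright centre line with light friction.
- base_center (a point): Base tier: pale wooden disc 92 mm across, 12 mm thick, upper edge bevelled 3 mm, lying loose in the middle of the wheel head, about 55 g. The point is its centre, half-way up (6 mm above the wheel head); z is up, out of its bevelled face.
- mid_center (a point): Larger round tier: plain pale wooden disc 68 mm across, 12 mm thick, about 35 g, one edge bevelled 3 mm by 45 degrees (the other 9 mm of the rim is straight). It starts standing on edge in the drying rack, its top 83 mm above the table. The point is its centre; its own y axis is the disc's axis and points out of the bevelled face (level at the start, to be upright at the end).
- top_center (a point): Smaller round tier: as the larger one, but 48 mm across, 12 mm thick, about 20 g, standing on edge in the rack with its top 61 mm above the table. The point is its centre; own y axis along the disc's axis, out of the bevelled face.
- square_center (a point): Square wooden blank, 60 x 60 x 12 mm, also standing on edge in the rack (bystander, stays there). The point is its centre; y is across its thickness.
- rack: Beech drying rack, fixed: two rails 206 mm long along its own y, 30 mm apart inside, tops 18 mm above the table, each with a row of 8 mm dowels up to 44 mm (rows 44 mm apart). Blanks stand on edge across the rails between dowels (3 mm play per face), in three slots 52 mm apart, in any order; the round tiers' bevelled faces look to the rack's +y. Origin: middle of its footprint, on the table.
- pad_center (a point): Sheet of kitchen paper lying flat, 170 x 170 mm and 0.6 mm thin: a clear place to put things down while working. The point is its centre, on the table.
- cup: White plastic paint cup, 72 mm across and 85 mm high (bystander). Origin: centre of its underside.
- jar: Small clear jar with black lid, 48 mm across and 45 mm high (bystander). Origin: centre of its underside.
- tape: Roll of masking tape lying flat, 90 mm across, 24 mm high (bystander). Origin: centre of its underside.
Things that resemble listed ones, but are neither listed nor needed, are in the scene too. Leave any blue or pink look-alike of the part that bears top_center alone.

How it is judged:
By the outcome, as a careful person would: the job done as asked, in the order asked, and still so for the second after the job is handed in, with the robot touching nothing.
It also fails if it takes over 72 s, if anything falls off the work surface, if the arm or the gripper's body presses on something with over 40 N, if the wrist force passes 120 N, or if a joint passes its speed limit or range.

## Working session

There is one attempt and no reset: what is moved stays moved. The work goes in short steps, each a Python script; the robot and the scene stay as the last script left them, time stands still between calls to the robot, and variables do not carry over. Pictures are saved under pics/ and viewed, and the job is handed in when it is done.

```bash
mkdir -p pics; python3 - <<'E'
from plant import r
import cv2,numpy as np
for n in("side","top","wrist"):
    p=r.camera_params(n); im=r.snapshot(n)
    cv2.imwrite(f"pics/a_{n}.png",im[:,:,::-1])
    print(n,np.round(p["camera_matrix"],1).tolist(),np.round(p["extrinsics"],4).tolist())
    for k in("mid_center","top_center","square_center","base_center","rack","cup","jar","tape"):
        b=r.boxes_of(k,n); print(k,[(np.round(x["bbox"]).tolist(),round(x["confidence"],2)) for x in b[:4]])
print(r.current_t(),r.current_tool_rot(),r.current_position())
E
```

```text
side [[425.5, 0.0, 318.0], [0.0, 425.5, 199.3], [0.0, 0.0, 1.0]] [[-0.9968, -0.059, 0.0547, 0.4564], [-0.0781, 0.5452, -0.8347, 1.0408], [0.0194, -0.8362, -0.548, 0.7757], [0.0, 0.0, 0.0, 1.0]]
mid_center [([303.0, 258.0, 25.0, 24.0], 0.91)]
top_center [([356.0, 270.0, 12.0, 19.0], 0.77), ([308.0, 278.0, 22.0, 14.0], 0.58), ([362.0, 296.0, 17.0, 17.0], 0.47), ([380.0, 163.0, 28.0, 16.0], 0.4)]
square_center [([302.0, 290.0, 32.0, 23.0], 0.86), ([381.0, 161.0, 24.0, 19.0], 0.55)]
base_center [([307.0, 159.0, 26.0, 16.0], 0.76), ([296.0, 155.0, 52.0, 30.0], 0.44)]
rack [([299.0, 268.0, 44.0, 64.0], 0.93)]
cup [([234.0, 183.0, 22.0, 33.0], 0.61)]
jar [([240.0, 216.0, 16.0, 22.0], 0.67)]
tape [([241.0, 216.0, 16.0, 20.0], 0.68), ([380.0, 160.0, 27.0, 19.0], 0.64)]
top [[468.2, 0.0, 326.0], [0.0, 468.2, 192.9], [0.0, 0.0, 1.0]] [[0.0374, -0.9786, 0.2024, 0.2777], [-0.9993, -0.0375, 0.0036, -0.007], [0.0041, -0.2024, -0.9793, 1.2539], [0.0, 0.0, 0.0, 1.0]]
mid_center [([336.0, 94.0, 26.0, 35.0], 0.6), ([226.0, 181.0, 8.0, 26.0], 0.47)]
top_center [([192.0, 240.0, 12.0, 14.0], 0.69), ([381.0, 158.0, 72.0, 70.0], 0.59), ([205.0, 192.0, 7.0, 17.0], 0.56), ([222.0, 234.0, 14.0, 14.0], 0.5)]
square_center [([182.0, 188.0, 12.0, 24.0], 0.66)]
base_center [([399.0, 173.0, 40.0, 35.0], 0.91)]
rack [([174.0, 178.0, 80.0, 43.0], 0.72)]
cup [([335.0, 96.0, 28.0, 32.0], 0.64)]
jar [([297.0, 115.0, 19.0, 17.0], 0.71)]
tape [([437.0, 276.0, 39.0, 36.0], 0.57)]
wrist [[282.9, 0.0, 314.2], [0.0, 282.9, 198.2], [0.0, 0.0, 1.0]] [[0.4168, 0.8612, 0.2909, 0.1845], [0.909, -0.395, -0.1331, 0.6028], [0.0002, 0.3199, -0.9474, 0.3744], [0.0, 0.0, 0.0, 1.0]]
mid_center [([238.0, 338.0, 23.0, 24.0], 0.31)]
top_center []
square_center []
base_center []
rack [([175.0, 315.0, 116.0, 81.0], 0.67)]
cup []
jar []
tape []
1.35 [ 1.79996159e+02 -2.28549641e-03  1.55436896e+02] [0.2598122  0.56846803 0.30393105]
```

```bash
python3 - <<'E'
import cv2
a=cv2.imread("pics/a_top.png")
cv2.imwrite("pics/a_top_l.png",cv2.resize(a[140:280,150:290],(784,784))[:600] if 0 else cv2.resize(a[160:270,160:280],None,fx=5,fy=5,interpolation=cv2.INTER_CUBIC))
s=cv2.imread("pics/a_side.png")
cv2.imwrite("pics/a_side_l.png",cv2.resize(s[240:350,280:400],None,fx=5,fy=5,interpolation=cv2.INTER_CUBIC))
E
```

```text
(no output)
```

View pics/a_top.png

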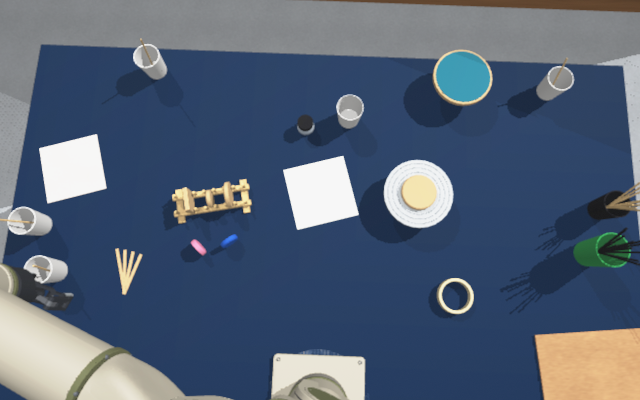

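View pics/a_side.png

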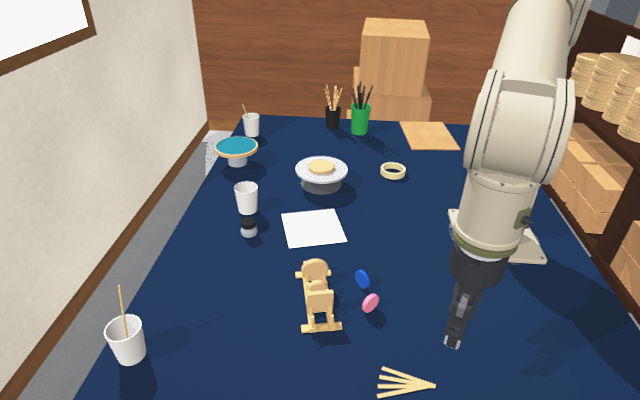

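View pics/a_wrist.png

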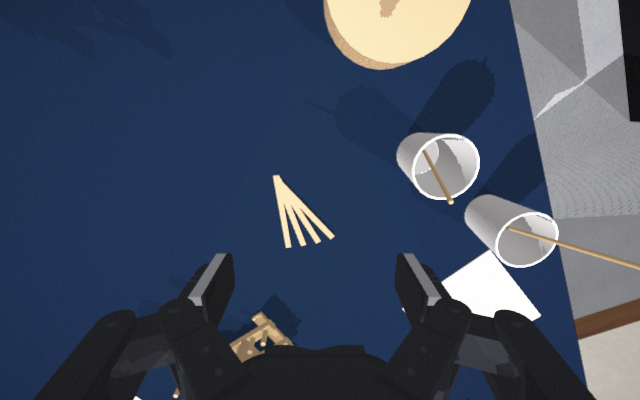

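```bash
ls pics
```

```text
a_side.png
a_side_l.png
a_top.png
a_top_l.png
a_wrist.png
```

View pics/a_top_l.png

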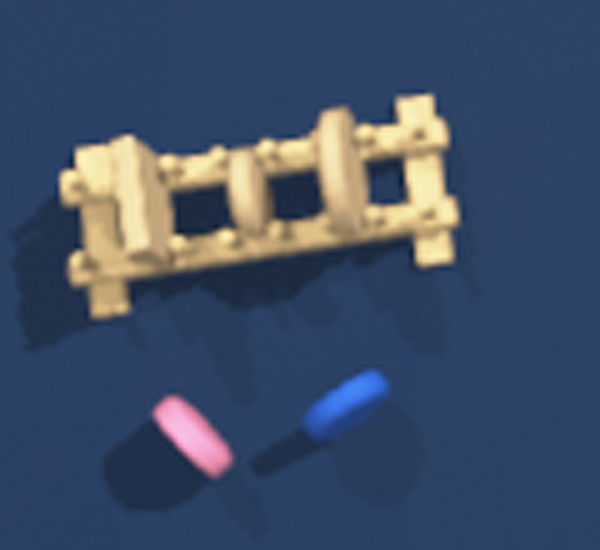

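View pics/a_side_l.png

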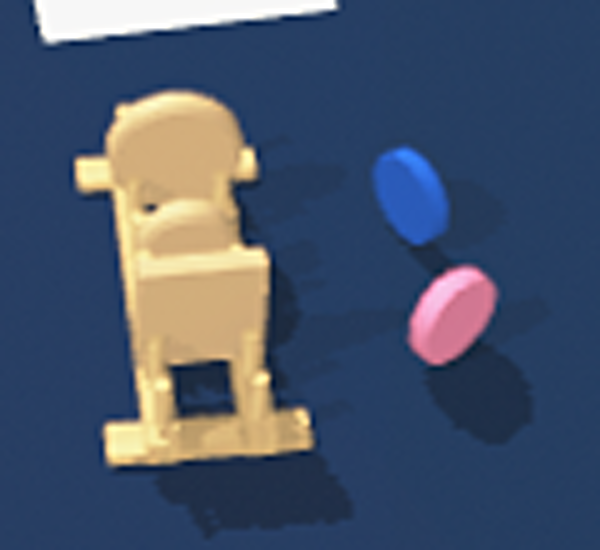

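The top view shows the rack at about (212,200), with the square at (188,200), the small tier at (210,198) and the large tier at (228,194). The pink and blue look-alikes are at (198,247) and (229,241), the pad is at (320,192) and the wheel at (419,193). I'll compute world positions from these and check that the tilt poses are reachable.

```bash
cat > h.py <<'E'
from plant import r
import numpy as np,cv2
from scipy.spatial.transform import Rotation as R
def ray(p,uv):
    K=np.array(p["camera_matrix"]);T=np.array(p["extrinsics"])
    d=T[:3,:3]@np.linalg.solve(K,[uv[0],uv[1],1.]);return T[:3,3],d
def at_z(p,uv,z):
    o,d=ray(p,uv);return o+d*(z-o[2])/d[2]
def proj(p,X):
    K=np.array(p["camera_matrix"]);T=np.array(p["extrinsics"])
    c=T[:3,:3].T@(np.asarray(X)-T[:3,3]);c=K@c;return c[:2]/c[2]
def ori(zt,yt):
    zt=np.array(zt,float);zt/=np.linalg.norm(zt);yt=np.array(yt,float);yt-=zt*(zt@yt);yt/=np.linalg.norm(yt)
    M=np.column_stack([np.cross(yt,zt),yt,zt]);return R.from_matrix(M).as_euler('xyz',degrees=True)
def save(n,im): cv2.imwrite(f"pics/{n}.png",im[:,:,::-1])
E
python3 - <<'E'
from h import *
p=r.camera_params("top")
for n,uv,z in [("sq top",(186.5,200),.078),("small top",(209.5,198.5),.061),("mid top",(228,193.5),.083),
  ("rackL",(181,199),.018),("rackR",(246,194),.018),("pad",(320.5,192),0),("wheel",(418.5,193.5),.064),("base",(419,192),.076),("pink",(198,247),.03),("blue",(229,241),.03),("jar",(305,125),.045),("tape",(455,296),.024)]:
    print(n,np.round(at_z(p,uv,z),4))
E
```

```text
sq top [0.4885 0.3523 0.078 ]
small top [0.4978 0.2984 0.061 ]
mid top [0.5085 0.2468 0.083 ]
rackL [0.5015 0.3857 0.018 ]
rackR [0.5218 0.2124 0.018 ]
pad [0.5387 0.0125 0.    ]
wheel [ 0.5312 -0.2429  0.064 ]
base [ 0.5326 -0.2418  0.076 ]
pink [0.3741 0.325  0.03  ]
blue [0.3927 0.2456 0.03  ]
jar [0.7136 0.0613 0.045 ]
tape [ 0.2743 -0.3439  0.024 ]
```

```bash
python3 - <<'E'
from h import *
t=r.current_t()
r.reach([0.51,0.275,0.24],ori([0,0,-1],[-.12,.99,0]))
print(r.current_t()-t,r.current_joints())
p=r.camera_params("wrist");im=r.snapshot("wrist");save("b_wrist",im)
cv2.imwrite("pics/b_wrist2.png",cv2.resize(im[:,:,::-1],(800,500)))
import pickle;pickle.dump(p,open("b.pkl","wb"))
for k in("mid_center","top_center","square_center","rack"):
    print(k,[(np.round(x["bbox"]).tolist(),round(x["confidence"],2)) for x in r.boxes_of(k,"wrist")[:4]])
E
```

```text
1.4499999999999997 [-37.61049792  15.64685796   5.49784105  95.98792806  -1.62611644
  68.41906757  65.26473852]
mid_center [([279.0, 159.0, 23.0, 71.0], 0.89)]
top_center [([274.0, 39.0, 50.0, 44.0], 0.95), ([367.0, 26.0, 42.0, 50.0], 0.61), ([338.0, 162.0, 18.0, 49.0], 0.58)]
square_center [([387.0, 149.0, 29.0, 76.0], 0.76)]
rack [([243.0, 129.0, 203.0, 95.0], 0.67), ([124.0, 302.0, 26.0, 14.0], 0.4)]
```

View pics/b_wrist2.png

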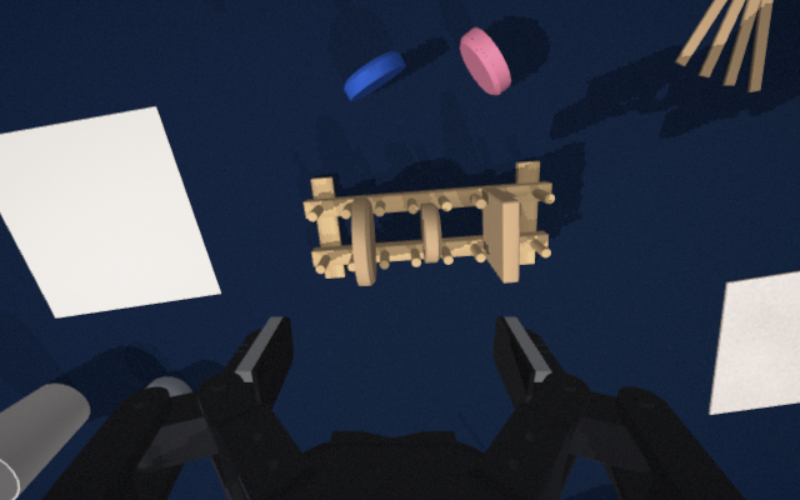

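```bash
python3 - <<'E'
import cv2
a=cv2.imread("pics/b_wrist.png")
cv2.imwrite("pics/b_z.png",cv2.resize(a[125:235,235:395],None,fx=5,fy=5,interpolation=cv2.INTER_CUBIC))
E
```

```text
(no output)
```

View pics/b_z.png

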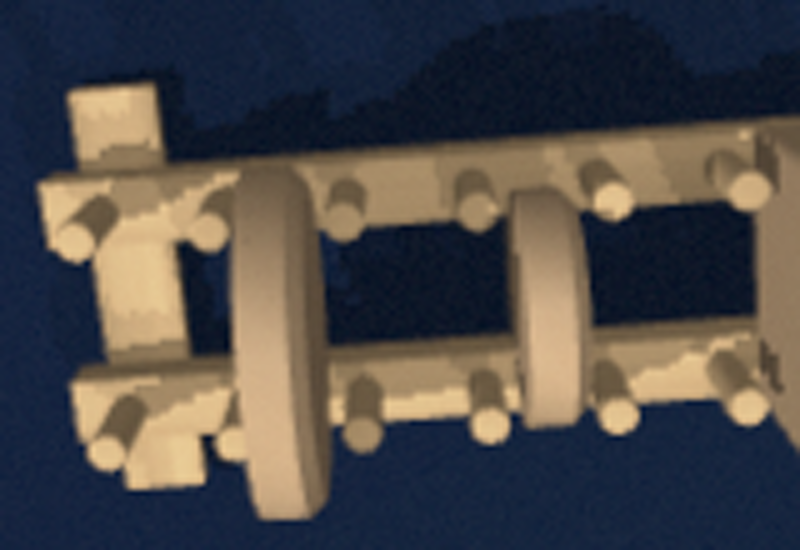

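```bash
python3 - <<'E'
from h import *
import pickle;p=pickle.load(open("b.pkl","rb"))
U=[(75,243),(208,233),(345,221),(480,209),(612,201),(748,190)];L=[(105,453),(232,441),(362,433),(490,424),(618,414),(747,404)]
P=[at_z(p,(235+u/5,125+v/5),.044)[:2] for u,v in U+L]
P=np.array(P)
def fit(xa):
    Q=np.array([(-xa,y) for y in(-.065,-.039,-.013,.013,.039,.065)]+[(xa,y) for y in(-.065,-.039,-.013,.013,.039,.065)])
    R_,_=R.align_vectors(np.c_[P-P.mean(0),np.zeros(12)],np.c_[Q,np.zeros(12)])
    M=R_.as_matrix()[:2,:2];return M,P.mean(0),np.sqrt(((P-P.mean(0)-Q@M.T)**2).sum(1).mean())
M,c,e=fit(.022);print(M,c,e,np.degrees(np.arctan2(M[1,0],M[0,0])))
for n,y in(("mid",-.052),("small",0),("sq",.052)): print(n,c+M@[0,y])
for n,uv,z in(("mid top rim",(235+272/5,125+340/5),.083),("small",(235+550/5,125+310/5),.061)): print(n,at_z(p,uv,z))
pickle.dump((M,c),open("rack.pkl","wb"))
# reachability
b0=np.array([1,.0,0])
for th in(45,55,60):
  for pad in([.50,.01],[.54,.01]):
    for s in(1,-1):
      t=np.radians(th);zt=[np.sin(t),0,-np.cos(t)];yt=[s*np.cos(t),0,s*np.sin(t)]
      o=ori(zt,yt);tcp=np.array([*pad,.03])-np.array(zt)*.09
      print(th,pad,s,None if (q:=r.inverse_kinematics(tcp,o)) is None else np.round(q))
E
```

```text
[[ 0.98035535 -0.19723941]
 [ 0.19723941  0.98035535]] [0.50774119 0.28056888] 0.00037725446308675383 11.375573270514797
mid [0.51799764 0.2295904 ]
small [0.50774119 0.28056888]
sq [0.49748474 0.33154735]
mid top rim [0.50157003 0.25436064 0.083     ]
small [0.49685279 0.3034195  0.061     ]
45 [0.5, 0.01] 1 None
45 [0.5, 0.01] -1 None
45 [0.54, 0.01] 1 None
45 [0.54, 0.01] -1 None
55 [0.5, 0.01] 1 None
55 [0.5, 0.01] -1 None
55 [0.54, 0.01] 1 None
55 [0.54, 0.01] -1 None
60 [0.5, 0.01] 1 None
60 [0.5, 0.01] -1 None
60 [0.54, 0.01] 1 None
60 [0.54, 0.01] -1 None
```

```bash
python3 - <<'E'
from h import *
q0=r.current_joints()
for th in(50,60):
  for pad in([.54,.01],[.58,.01],[.54,.04]):
    for a in range(-180,180,30):
     for s in(1,-1):
      t=np.radians(th);b=np.array([np.cos(np.radians(a)),np.sin(np.radians(a)),0]);Z=np.array([0,0,1])
      zt=np.sin(t)*b-np.cos(t)*Z;yt=s*(np.cos(t)*b+np.sin(t)*Z)
      tcp=np.array([*pad,.03])-zt*.09
      q=r.inverse_kinematics(tcp,ori(zt,yt))
      if q is not None:print(th,pad,a,s,np.round(q),round(max(abs(q-q0))))
E
```

```text
50 [0.54, 0.01] -180 -1 [-17.  61.  26.  61. -18. 113.   8.] 57
50 [0.54, 0.01] -150 1 [ -45.   75.   65.   67.  -30.  110. -133.] 198
50 [0.54, 0.01] -150 -1 [-26.  57.  21.  66.   1. 106.  24.] 42
50 [0.54, 0.01] -120 1 [ -61.   70.   66.   82.  -19.   90. -116.] 182
50 [0.54, 0.01] -120 -1 [-34.  49.  16.  80.  18.  92.  35.] 33
50 [0.54, 0.01] -90 1 [ -78.   63.   66.  102.   -9.   65. -105.] 170
50 [0.54, 0.01] -90 -1 [-43.  38.  14. 100.  34.  75.  41.] 36
50 [0.54, 0.01] -60 1 [ -30.   25.   -8.  120.   62.   64. -141.] 207
50 [0.54, 0.01] -60 -1 [-49.  26.  13. 121.  55.  58.  42.] 57
50 [0.54, 0.01] -30 1 [  28.   28.  -64.  136.  100.   64. -137.] 202
50 [0.54, 0.01] 60 1 [ 27.  24.  -4. 121. -67.  54. 136.] 71
50 [0.54, 0.01] 60 -1 [ 17.  24.   8. 122. -71.  57. -42.] 107
50 [0.54, 0.01] 90 1 [  6.  38.  20. 102. -57.  81. 145.] 80
50 [0.54, 0.01] 90 -1 [-11.  45.  43. 102. -69.  91. -28.] 94
50 [0.54, 0.01] 120 1 [ 10.  47.   7.  81. -37.  93. 149.] 84
50 [0.54, 0.01] 120 -1 [ -8.  53.  35.  83. -52. 102. -20.] 86
50 [0.54, 0.01] 150 1 [ 31.  65. -49.  64.  13. 107. 136.]
[... 5118 characters left out ...]
6.] 172
60 [0.54, 0.04] -60 -1 [-55.  34.  12. 117.  58.  66.  33.] 59
60 [0.54, 0.04] -30 1 [  26.   55.  -72.  136.  117.   98. -140.] 206
60 [0.54, 0.04] -30 -1 [-29.  23. -15. 138.  97.  62.  24.] 98
60 [0.54, 0.04] 60 1 [ 49.  33. -26. 122. -69.  51. 144.] 86
60 [0.54, 0.04] 60 -1 [ 49.  33. -26. 122. -68.  51. -36.] 102
60 [0.54, 0.04] 90 1 [ 11.  43.  15. 101. -62.  85. 149.] 83
60 [0.54, 0.04] 90 -1 [ -2.  47.  31. 101. -70.  93. -27.] 92
60 [0.54, 0.04] 120 1 [ 12.  53.   5.  78. -41.  99. 149.] 84
60 [0.54, 0.04] 120 -1 [ -7.  59.  34.  79. -58. 110. -20.] 85
60 [0.54, 0.04] 150 1 [ 28.  72. -50.  56.   9. 114. 134.] 68
60 [0.54, 0.04] 150 -1 [ -5.  64.  19.  59. -35. 118. -15.] 80
```

```bash
python3 - <<'E'
from h import *
import pickle;M,c=pickle.load(open("rack.pkl","rb"))
b=np.array([*(M@[0,1]),0]);pos=np.array([*(c+M@[0,-.026]),0])
o=ori([0,0,-1],-b);t=r.current_t()
r.grip(0.38,40)
r.reach(pos+[0,0,.215],o);print(r.current_joints(),r.current_t()-t)
save("c_wrist",r.snapshot("wrist"))
print(r.move_straight(pos+[0,0,.132],vel=.12,stop_force=6),r.current_position())
save("c2_wrist",r.snapshot("wrist"));save("c2_side",r.snapshot("side")[230:350,250:410])
print(r.current_t()-t)
E
```

```text
[ -55.15193397   17.30586777   28.76012467   99.63730299   -9.06257273
   65.35728572 -102.28313601] 3.0333000000000006
False [0.51331576 0.25520652 0.13267402]
4.025
```

View pics/c_wrist.png

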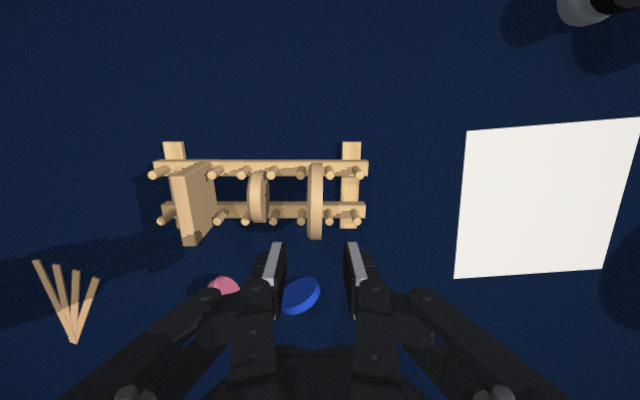

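View pics/c2_wrist.png

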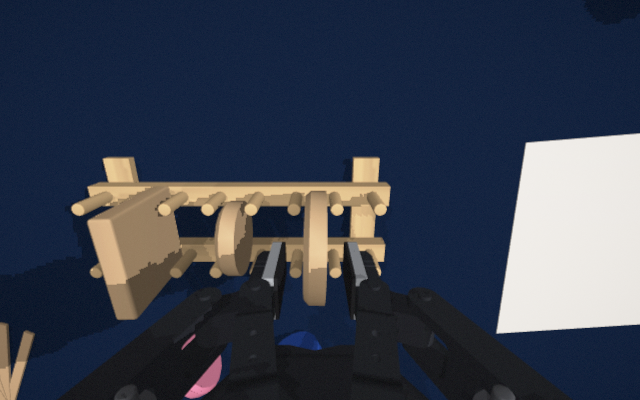

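The large tier (column 315) sits centred between the fingers (columns 270 and 360), so I'll grip it and lift.

```bash
python3 - <<'E'
from h import *
t=r.current_t()
r.grip(0.0,40);print(r.current_gripper_width(),r.current_t()-t)
p=r.current_position();r.move_straight(p+np.array([0,0,.1]),vel=.25)
print(r.current_gripper_width(),r.current_t())
save("d_wrist",r.snapshot("wrist"));save("d_side",r.snapshot("side"))
E
```

```text
0.13107163582418452 0.3083
0.1283001276614658 7.9333
```

View pics/d_wrist.png

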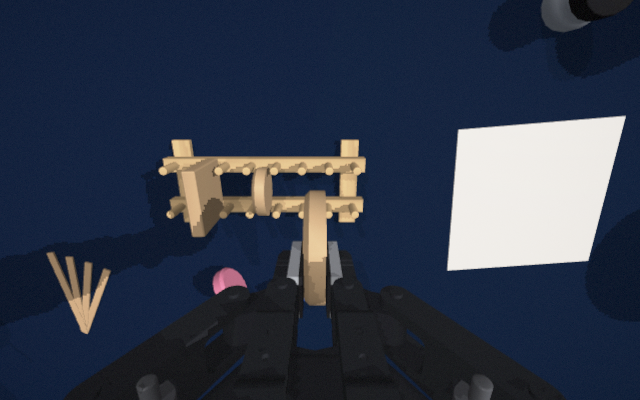

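View pics/d_side.png

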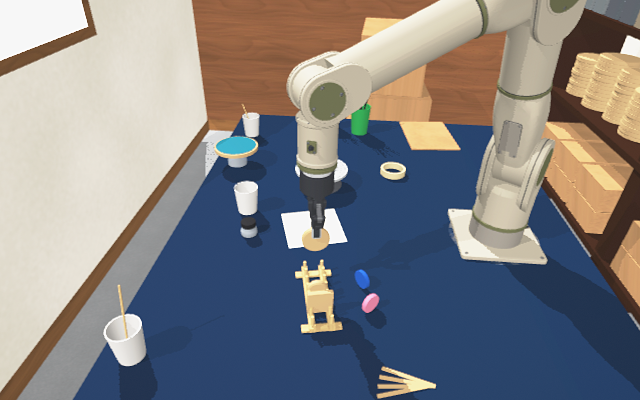

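```bash
cat >> h.py <<'E'
Z=np.array([0,0,1.])
def tilt(th,a=-90,s=-1):
    t=np.radians(th);b=np.array([np.cos(np.radians(a)),np.sin(np.radians(a)),0])
    zt=np.sin(t)*b-np.cos(t)*Z;yt=s*(np.cos(t)*b+np.sin(t)*Z)
    return zt,yt,ori(zt,yt),b
E
python3 - <<'E'
from h import *
th=55;zt,yt,o,b=tilt(th)
L=.117
P=np.array([.54,-.022,0.0006+.006*np.sin(np.radians(th))])
tcp=P-zt*L
t=r.current_t()
r.reach(tcp+Z*.07,o);print(r.current_t()-t,r.current_joints())
save("e_side",r.snapshot("side")[130:330,230:480])
r.move_straight(tcp+Z*.015,vel=.15)
print(r.move_straight(tcp-Z*.006,vel=.03,stop_force=3),r.current_position()-tcp,r.current_contact_force(),r.current_t()-t)
save("e2_side",cv2.resize(r.snapshot("side")[150:280,250:410],None,fx=4,fy=4))
save("e2_wrist",r.snapshot("wrist"))
E
```

```text
2.1334 [-38.28413568  34.40220912   6.78598987  98.5846387   40.73021867
  84.49611126  40.12282368]
True [ 8.55854411e-05  1.81388818e-04 -6.06483949e-04] [-0.54303947  2.52290824  5.30897909] 3.2417
```

View pics/e2_side.png

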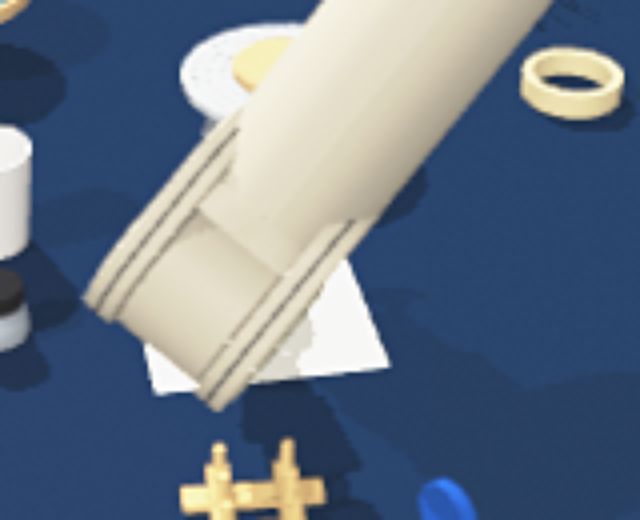

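View pics/e2_wrist.png

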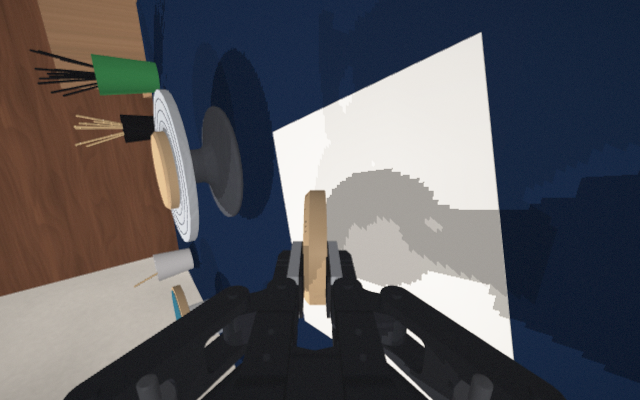

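```bash
python3 - <<'E'
from h import *
zt,yt,o,b=tilt(55);t=r.current_t()
r.grip(0.27)
p=r.current_position()
r.move_straight(p-b*.05,vel=.1)
save("f_wrist",r.snapshot("wrist"))
r.move_straight(r.current_position()-zt*.06,vel=.25)
save("f2_wrist",r.snapshot("wrist"))
print(r.current_t()-t)
r.reach([.54,.015,.26],ori([0,0,-1],[0,1,0])) if 0 else None
E
```

```text
1.4167000000000005
```

View pics/f_wrist.png

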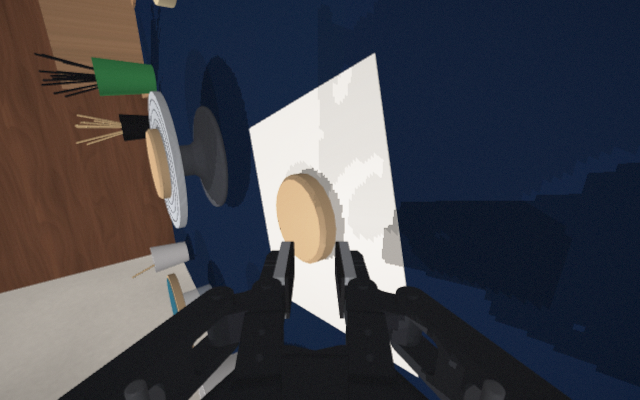

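View pics/f2_wrist.png

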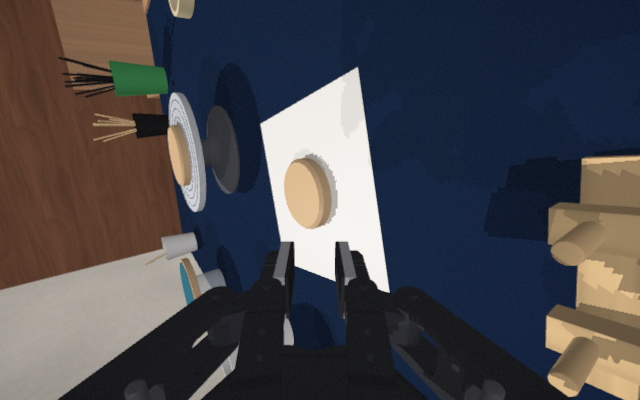

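```bash
cat >> h.py <<'E'
def wood_mask(im):
    hsv=cv2.cvtColor(im,cv2.COLOR_RGB2HSV);m=cv2.inRange(hsv,(8,60,90),(28,255,255))
    return cv2.morphologyEx(m,cv2.MORPH_OPEN,np.ones((3,3)))
def blob(im,near):
    cs,_=cv2.findContours(wood_mask(im),cv2.RETR_EXTERNAL,cv2.CHAIN_APPROX_NONE)
    cs=[c for c in cs if cv2.contourArea(c)>150]
    return min(cs,key=lambda c:np.linalg.norm(c.reshape(-1,2).mean(0)-near))
def disc_fit(p,c,rad,zb,h=.012,bev=.003):
    """fit a bevelled-up disc silhouette (convex hull) to a contour: returns x,y"""
    from scipy.optimize import least_squares
    c=c.reshape(-1,2).astype(float);a=np.linspace(0,2*np.pi,180)
    def sil(x):
        pts=[]
        for rr,z in((rad,zb),(rad,zb+h-bev),(rad-bev,zb+h)):
            pts+= [proj(p,[x[0]+rr*np.cos(t),x[1]+rr*np.sin(t),z]) for t in a]
        return cv2.convexHull(np.array(pts,np.float32))
    def f(x):
        s=sil(x); return [cv2.pointPolygonTest(s,tuple(q),True) for q in c[::3]]
    x0=at_z(p,c.mean(0),zb+h/2)[:2]
    q=least_squares(f,x0,loss='soft_l1',f_scale=1,diff_step=1e-3)
    return q.x,np.sqrt(np.mean(np.array(f(q.x))**2)),np.mean(f(q.x))
E
python3 - <<'E'
from h import *
for a in range(-180,180,30):
    y=[np.cos(np.radians(a)),np.sin(np.radians(a)),0]
    for nm,pos in(("pad",[.54,.015,.2]),("wheel",[.532,-.242,.2])):
        q=r.inverse_kinematics(pos,ori([0,0,-1],y)); print(a,nm,None if q is None else np.round(q))
E
```

```text
-180 pad [ 54.  38. -79. 101.  38.  75. 146.]
-180 wheel [ -30.   33.   67.  100.  -33.   69. -134.]
-150 pad [ -61.   25.   67.  106.  -25.   66. -135.]
-150 wheel [ -30.   33.   67.  100.  -33.   69. -104.]
-120 pad [ -61.   25.   67.  106.  -25.   66. -105.]
-120 wheel [-30.  33.  67. 100. -33.  69. -74.]
-90 pad [-61.  25.  67. 106. -25.  66. -75.]
-90 wheel [-30.  33.  67. 100. -33.  69. -44.]
-60 pad [-32.  14.  29. 105.  -8.  63. -60.]
-60 wheel [ -6.  20.  32.  99. -12.  64. -31.]
-30 pad [-25.  13.  21. 105.  -5.  63. -32.]
-30 wheel [-1. 19. 26. 99. -9. 64. -3.]
0 pad [-19.  13.  14. 105.  -4.  63.  -3.]
0 wheel [ 2. 19. 21. 98. -8. 64. 26.]
30 pad [-13.  13.   8. 104.  -2.  63.  25.]
30 wheel [-0. 19. 24. 99. -9. 64. 57.]
60 pad [-12.  13.   6. 104.  -1.  63.  55.]
60 wheel [ 0. 19. 24. 99. -9. 64. 87.]
90 pad [-14.  13.   9. 104.  -2.  63.  85.]
90 wheel [ -3.  20.  28.  99. -10.  64. 118.]
120 pad [-14.  13.   9. 104.  -2.  63. 115.]
120 wheel [ -3.  20.  28.  99. -10.  64. 148.]
150 pad [-17.  13.  12. 105.  -3.  63. 146.]
150 wheel [ 72.  38. -71.  95.  37.  75. 144.]
```

```bash
python3 - <<'E'
from h import *
t=r.current_t()
d=lambda a:[np.cos(np.radians(a)),np.sin(np.radians(a)),0]
r.grip(1.0)
r.reach([.54,.015,.2],ori([0,0,-1],d(60)))
p=r.camera_params("wrist");im=r.snapshot("wrist");save("g_wrist",im)
c=blob(im,np.array(proj(p,[.54,.015,.006])));print(cv2.boundingRect(c))
print(disc_fit(p,c,.034,.0006),r.current_t()-t,r.current_t())
tp=r.camera_params("top");it=r.snapshot("top");save("g_top",it[150:260,270:500])
E
```

```text
(279, 158, 70, 67)
(array([0.53986291, 0.01356944]), np.float64(1.2002111499374022), np.float64(1.1354544518076821)) 1.4415999999999993 14.2333
```

View pics/g_wrist.png

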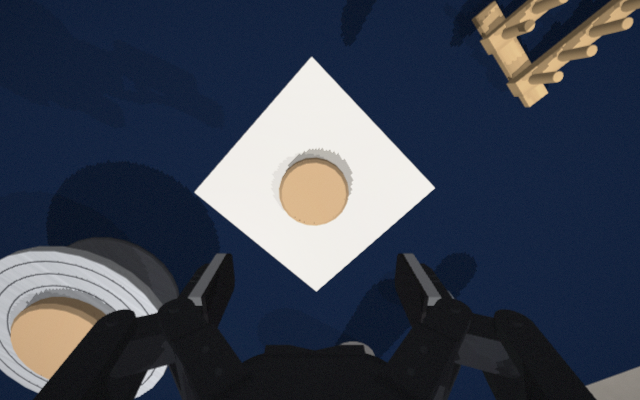

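```bash
python3 - <<'E'
from h import *
im=cv2.imread("pics/g_wrist.png");cv2.imwrite("pics/g_z.png",cv2.resize(im[140:240,260:370],None,fx=6,fy=6,interpolation=cv2.INTER_CUBIC))
d=lambda a:[np.cos(np.radians(a)),np.sin(np.radians(a)),0]
t=r.current_t();o=ori([0,0,-1],d(60))
r.reach([.5399,.0136,.085],o)
r.grip(0.92)
print(r.move_straight([.5399,.0136,.056],vel=.03,stop_force=2),r.current_position(),r.current_contact_force(),r.current_t()-t)
save("h_wrist",r.snapshot("wrist"))
E
```

```text
True [0.53978025 0.01360234 0.06218314] [-2.66502422 -1.34826954  9.77897548] 1.5084
```

View pics/g_z.png

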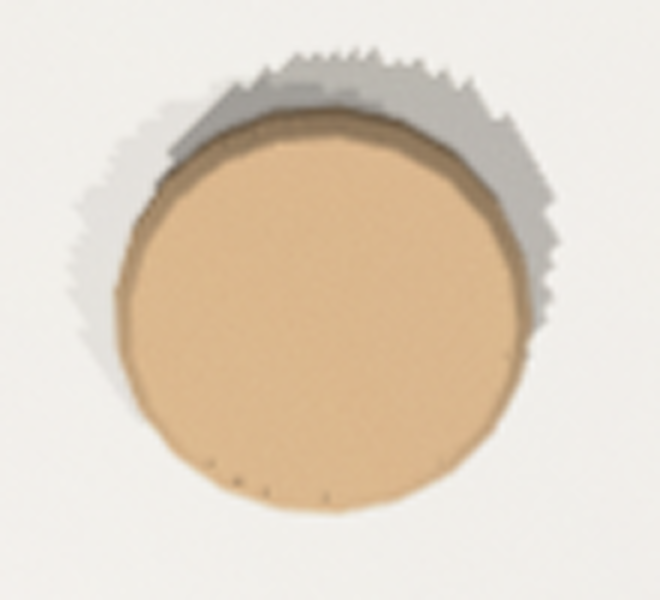

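View pics/h_wrist.png

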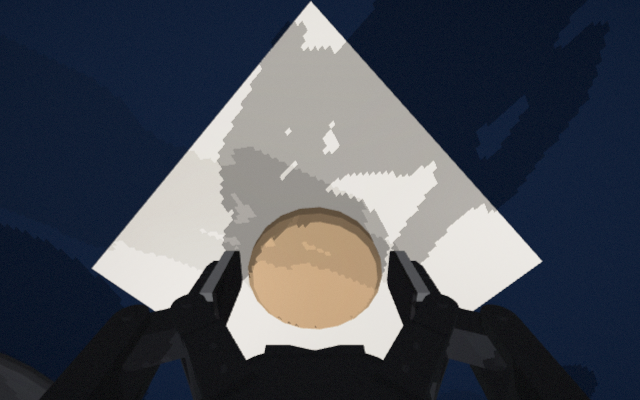

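```bash
python3 - <<'E'
from h import *
d=lambda a:[np.cos(np.radians(a)),np.sin(np.radians(a)),0]
t=r.current_t()
P=np.array([.5399,.0136,.066])
r.move_straight(P,vel=.05);r.grip(0.0,20);print("w1",r.current_gripper_width(),r.current_t()-t)
r.grip(0.93);r.move_straight(P,ori([0,0,-1],d(-30)),vel=.15) if 0 else r.reach(P,ori([0,0,-1],d(-30)))
print(r.current_position(),r.current_t()-t)
r.grip(0.0,20);print("w2",r.current_gripper_width(),r.current_contact_force(),r.current_position(),r.current_t()-t)
save("i_wrist",r.snapshot("wrist"))
E
```

```text
w1 0.7803725100029468 0.5166000000000004
[0.53987471 0.01358828 0.06596118] 2.0915999999999997
w2 0.7821452741846892 [-2.11317404 -0.28954516  5.12743491] [0.53991718 0.01356023 0.0662354 ] 2.3583
```

View pics/i_wrist.png

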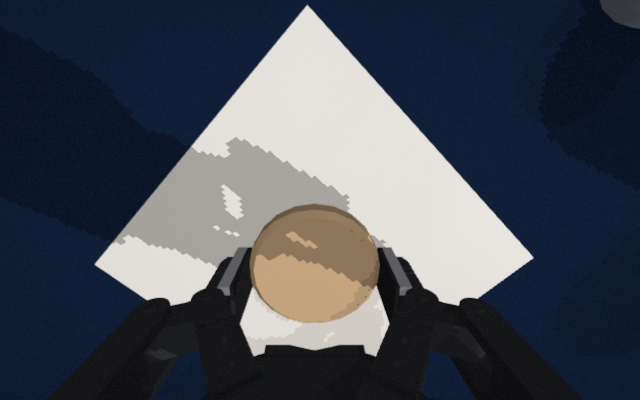

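```bash
python3 - <<'E'
from h import *
d=lambda a:[np.cos(np.radians(a)),np.sin(np.radians(a)),0]
t=r.current_t();o=ori([0,0,-1],d(-30))
P=np.array([.5399,.0136,.066])
r.grip(0.93)
r.move_straight(P+Z*.134,vel=.3);r.dwell(.1)
p=r.camera_params("wrist");tc=r.current_position();im=r.snapshot("wrist");save("j_wrist",im)
c=blob(im,np.array(proj(p,[.54,.0136,.006])))
f=disc_fit(p,c,.034,.0006);print("bias",f,f[0]-P[:2],tc)
# wheel view
r.reach([.5325,-.242,.2+.064-.0006],o);r.dwell(.1)
p=r.camera_params("wrist");tc=r.current_position();im=r.snapshot("wrist");save("k_wrist",im)
c=blob(im,np.array(proj(p,[.5325,-.242,.07])));print(cv2.boundingRect(c))
f2=disc_fit(p,c,.046,.064);print("base",f2,tc,r.current_t()-t,r.current_t())
import pickle;pickle.dump(p,open("k.pkl","wb"))
E
```

```text
bias (array([0.53911211, 0.01346159]), np.float64(1.207036380918656), np.float64(1.1479052861286576)) [-0.00078789 -0.00013841] [0.5392755  0.01359782 0.19898686]
(270, 145, 94, 91)
base (array([ 0.5337333 , -0.24083467]), np.float64(1.1387746927097098), np.float64(1.0744163588530975)) [ 0.53313358 -0.23981459  0.26270616] 2.2083000000000013 20.4583
```

View pics/k_wrist.png

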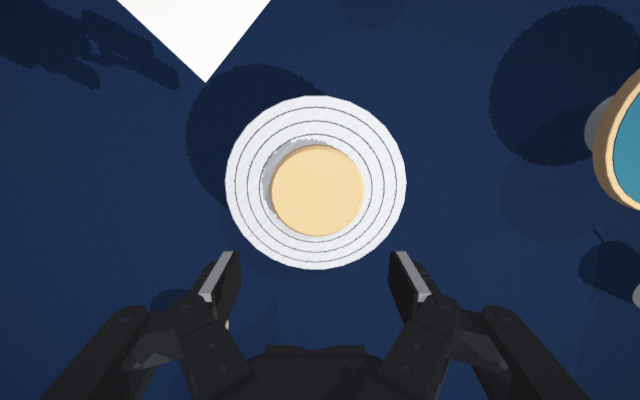

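```bash
python3 - <<'E'
from h import *
d=lambda a:[np.cos(np.radians(a)),np.sin(np.radians(a)),0]
t=r.current_t();o=ori([0,0,-1],d(-30))
P=np.array([.5399,.0136,.068]);B=np.array([.5345,-.2407,0])
r.reach(P+Z*.03,o);r.move_straight(P,vel=.08);r.dwell(.1)
r.grip(0.0,25);pg=r.current_position();print("g",r.current_gripper_width(),pg,r.current_contact_force())
r.move_straight(P+Z*.12,vel=.25)
r.reach(B+Z*(.1434+.05),o)
r.move_straight(B+Z*(.1434+.008),vel=.12);r.dwell(.15)
print(r.current_position(),r.current_t()-t)
print(r.move_straight(B+Z*(.1434-.003),vel=.015,stop_force=1.5),r.current_position(),r.current_contact_force(),r.current_t()-t)
im=r.snapshot("wrist");save("l_wrist",im)
E
```

```text
g 0.7764371594314772 [0.540186   0.01360921 0.06871132] [-2.23208295  0.01449643  5.25996974]
[ 0.53502589 -0.24072661  0.15231646] 4.3584
True [ 0.53455767 -0.24073721  0.14477757] [-1.46780861 -0.1380059   6.16263132] 4.866699999999998
```

View pics/l_wrist.png

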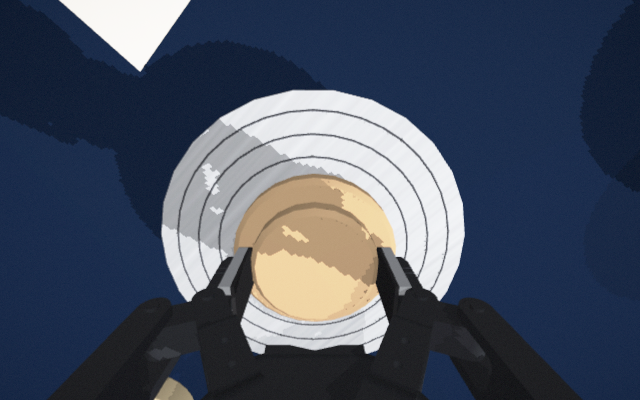

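```bash
python3 - <<'E'
from h import *
t=r.current_t()
r.dwell(.15);f0=r.current_contact_force();p0=r.current_position();print(f0,p0)
print(r.move_straight([.5345,-.2407,p0[2]-.003],vel=.01,stop_force=2.0));r.dwell(.1)
print(r.current_contact_force(),r.current_position(),r.current_t()-t,r.current_t())
E
```

```text
[-0.85804367  0.60350132  6.26230633] [ 0.5345615  -0.24071817  0.14475218]
True
[-1.4114653   0.89604456  7.2276456 ] [ 0.53455463 -0.24075668  0.14473318] 0.45830000000000126 25.8333
```

```bash
python3 - <<'E'
from h import *
d=lambda a:[np.cos(np.radians(a)),np.sin(np.radians(a)),0]
t=r.current_t();o=ori([0,0,-1],d(-30))
r.grip(0.92);p=r.current_position()
r.move_straight(p+Z*.12,vel=.25);r.dwell(.25)
p=r.camera_params("wrist");im=r.snapshot("wrist");save("m_wrist",im)
import pickle;pickle.dump(p,open("m.pkl","wb"))
cv2.imwrite("pics/m_z.png",cv2.resize(im[120:270,210:420,::-1],None,fx=3.8,fy=3.8,interpolation=cv2.INTER_CUBIC))
print(r.current_position(),r.current_t()-t)
c=blob(im,np.array(proj(p,[.5345,-.2407,.07])));print(cv2.boundingRect(c),disc_fit(p,c,.046,.064))
E
```

```text
[ 0.53393674 -0.24045358  0.26315065] 1.2083999999999975
(269, 144, 94, 92) (array([ 0.5338002 , -0.24089892]), np.float64(1.1016065190181183), np.float64(1.041576451648948))
```

View pics/m_z.png

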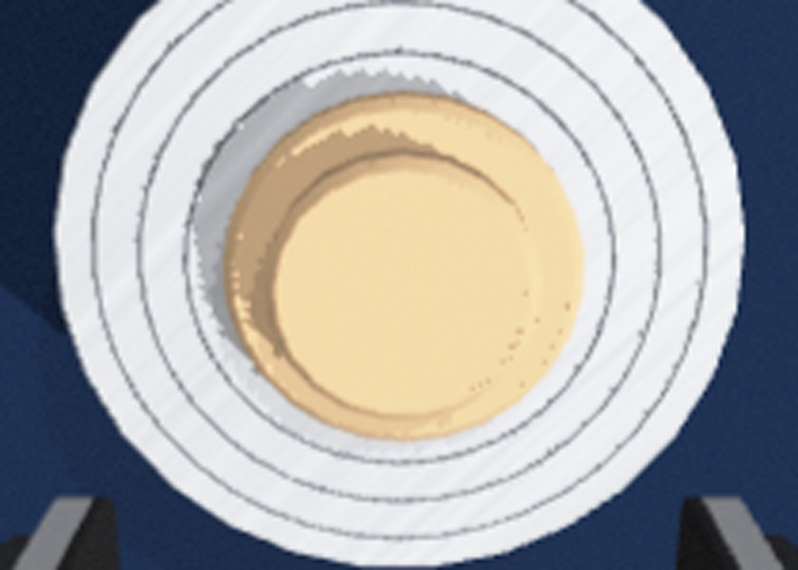

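```bash
python3 - <<'E'
from h import *
import pickle;p=pickle.load(open("m.pkl","rb"));im=cv2.imread("pics/m_wrist.png")
S=6;x0,y0,x1,y1=255,135,378,245
z=cv2.resize(im[y0:y1,x0:x1],None,fx=S,fy=S,interpolation=cv2.INTER_CUBIC)
C=(.5338,-.2409)
for rr,h,col in((.031,.088,(0,0,255)),(.034,.0765,(255,0,0)),(.046,.073,(0,160,0))):
    q=np.array([proj(p,[C[0]+rr*np.cos(t),C[1]+rr*np.sin(t),h]) for t in np.linspace(0,6.283,120)])
    cv2.polylines(z,[np.int32((q-[x0,y0]+.5)*S)],True,col,1)
cv2.imwrite("pics/m_o.png",z)
E
```

```text
(no output)
```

View pics/m_o.png

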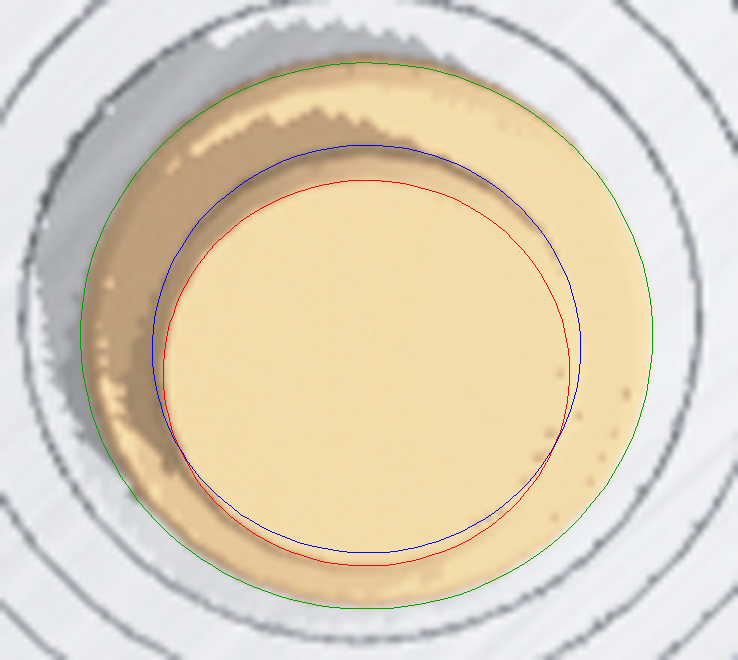

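```bash
python3 - <<'E'
from h import *
import pickle;M,c=pickle.load(open("rack.pkl","rb"))
b=np.array([*(M@[0,1]),0]);pos=np.array([*(c+M@[0,.0255]),0])
o=ori([0,0,-1],-b);t=r.current_t()
r.grip(0.38,40)
r.reach(pos+[0,0,.20],o)
r.move_straight(pos+[0,0,.135],vel=.2);r.dwell(.1)
save("n_wrist",r.snapshot("wrist"))
print(r.current_joints(),r.current_position(),r.current_t()-t)
E
```

```text
[ -55.64077272   24.18874977   24.49153496  100.9340564   -11.67150952
   57.22825428 -105.36585624] [0.50364706 0.30584426 0.13670433] 3.116600000000002
```

View pics/n_wrist.png

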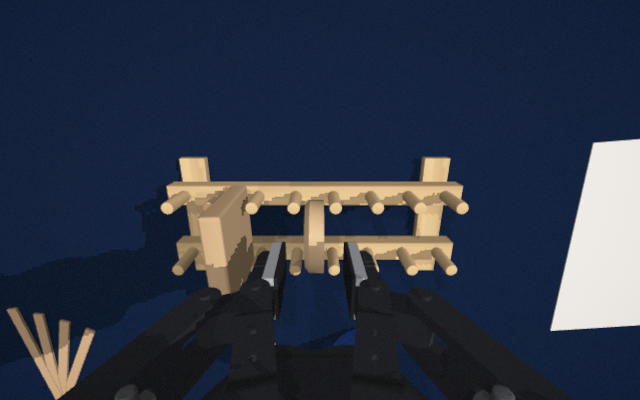

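The small tier (column 315) is centred between the fingers, so I'll descend, grip it, lift it and tilt it over the pad.

```bash
python3 - <<'E'
from h import *
import pickle;M,c=pickle.load(open("rack.pkl","rb"))
pos=np.array([*(c+M@[0,.0255]),0]);t=r.current_t()
print(r.move_straight(pos+[0,0,.118],vel=.08,stop_force=6));r.dwell(.1)
r.grip(0.0,40);pz=r.current_position();print(r.current_gripper_width(),pz)
r.move_straight(pos+[0,0,.22],vel=.25)
w=r.current_gripper_width();save("o_wrist",r.snapshot("wrist"));print(w)
th=45;zt,yt,o,b=tilt(th)
L=pz[2]-.013
P=np.array([.54,-.012,0.0006+.006*np.sin(np.radians(th))]);tcp=P-zt*L
r.reach(tcp+Z*.07,o)
r.move_straight(tcp+Z*.012,vel=.15)
print(r.move_straight(tcp-Z*.006,vel=.03,stop_force=3),r.current_position()-tcp,r.current_contact_force(),r.current_t()-t)
save("o2_wrist",r.snapshot("wrist"))
E
```

```text
False
0.1268507462696455 [0.50284739 0.30557043 0.11823604]
0.12433967567385396
True [ 2.27529552e-04  8.86673113e-05 -1.39165059e-03] [-1.0244188   1.34351109  5.66670281] 4.650000000000002
```

View pics/o2_wrist.png

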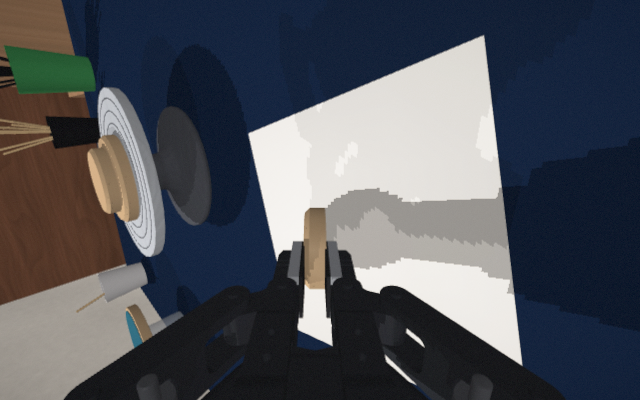

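View pics/o_wrist.png

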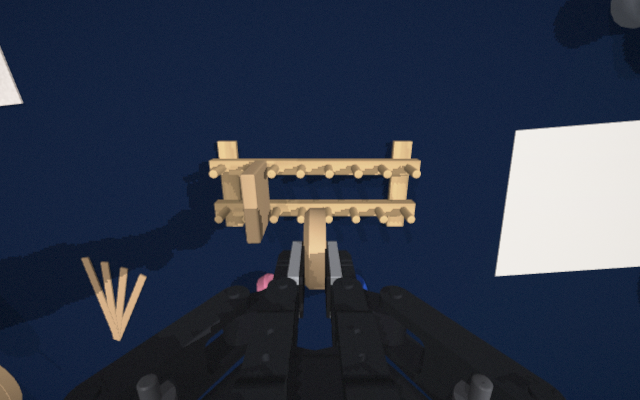

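```bash
python3 - <<'E'
from h import *
zt,yt,o,b=tilt(45);t=r.current_t()
d=lambda a:[np.cos(np.radians(a)),np.sin(np.radians(a)),0]
r.grip(0.25)
p=r.current_position()
r.move_straight(p-b*.04,vel=.1)
save("p_wrist",r.snapshot("wrist"))
r.move_straight(r.current_position()-zt*.06,vel=.25)
save("p1_wrist",r.snapshot("wrist"))
print(r.current_t()-t,r.current_t())
E
```

```text
1.308399999999999 36.1667
```

View pics/p1_wrist.png

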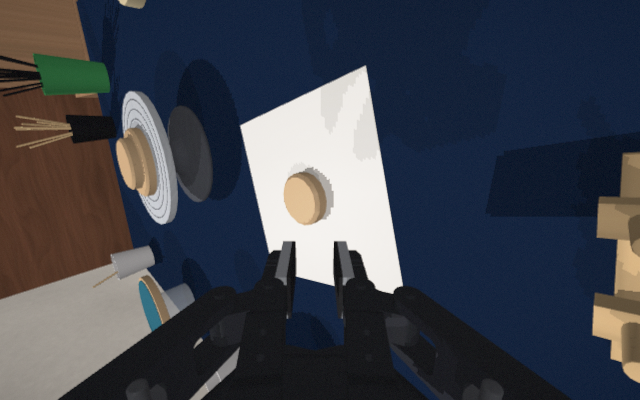

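```bash
python3 - <<'E'
from h import *
t=r.current_t()
d=lambda a:[np.cos(np.radians(a)),np.sin(np.radians(a)),0]
r.grip(0.75)
o=ori([0,0,-1],d(60))
r.reach([.54,.015,.2],o);r.dwell(.1)
p=r.camera_params("wrist");im=r.snapshot("wrist");save("q_wrist",im)
cv2.imwrite("pics/q_z.png",cv2.resize(im[130:250,250:380,::-1],None,fx=5,fy=5,interpolation=cv2.INTER_CUBIC))
c=blob(im,np.array(proj(p,[.54,.015,.006])));print(cv2.boundingRect(c))
f=disc_fit(p,c,.024,.0006);print(f,r.current_t()-t)
x=f[0]+[.0004,0]
r.reach([*x,.09],o)
r.dwell(.15)
print(r.move_straight([*x,.058],vel=.03,stop_force=2.5),r.current_position(),r.current_contact_force(),r.current_t()-t)
save("q2_wrist",r.snapshot("wrist"))
np.save("sx.npy",x);print(x)
E
```

```text
(290, 169, 49, 48)
(array([0.53977026, 0.01571277]), np.float64(1.1609317317469658), np.float64(1.1074172819593624)) 1.3250000000000028
True [0.54000847 0.01567867 0.0666341 ] [-2.49920013  0.37366272  7.50585106] 2.75
[0.54017026 0.01571277]
```

View pics/q_z.png

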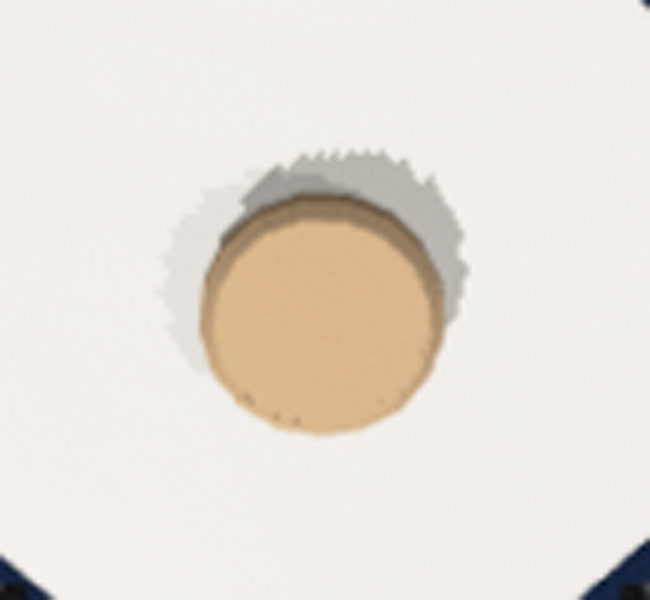

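View pics/q2_wrist.png

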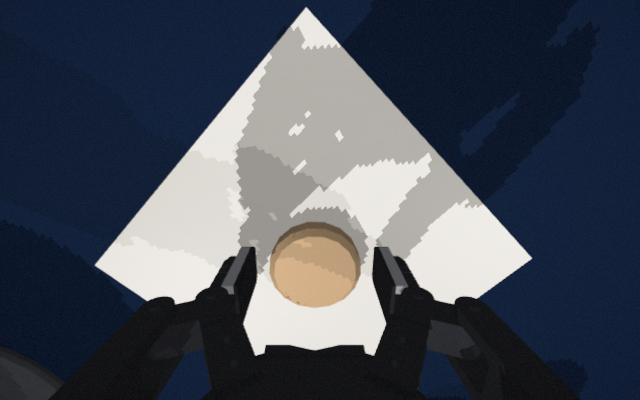

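```bash
python3 - <<'E'
from h import *
d=lambda a:[np.cos(np.radians(a)),np.sin(np.radians(a)),0]
t=r.current_t();x=np.load("sx.npy");P=np.array([*x,.0725])
r.move_straight(P,vel=.05);r.dwell(.1);r.grip(0.0,20);print("w1",r.current_gripper_width(),r.current_position(),r.current_contact_force())
r.grip(0.75);r.reach(P,ori([0,0,-1],d(-30)));r.dwell(.15)
r.grip(0.0,20);r.dwell(.1);print("w2",r.current_gripper_width(),r.current_position(),r.current_contact_force(),r.current_t()-t,r.current_t())
save("s_wrist",r.snapshot("wrist"))
E
```

```text
w1 0.546443344931999 [0.54005108 0.01573216 0.07248147] [-1.51908169  0.31761223  2.94209638]
w2 0.548213125908356 [0.54018369 0.0156083  0.07268889] [-2.09286308 -0.50564634  5.08473078] 2.816599999999994 41.7833
```

View pics/s_wrist.png

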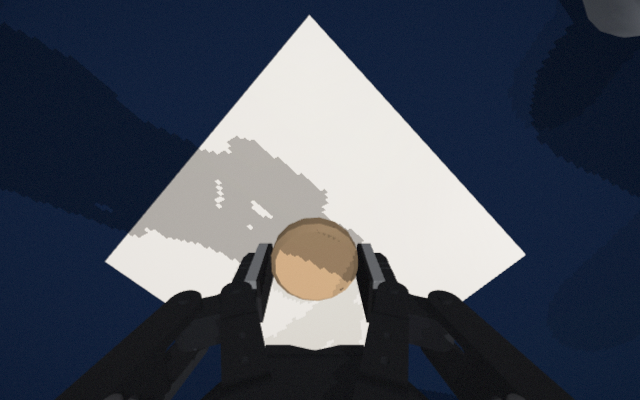

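```bash
python3 - <<'E'
from h import *
d=lambda a:[np.cos(np.radians(a)),np.sin(np.radians(a)),0]
t=r.current_t();o=ori([0,0,-1],d(-30));B=np.array([.5345,-.2407,0]);zc=.1601
p=r.current_position()
r.grip(0.0,25)
r.move_straight(p+Z*.14,vel=.25)
r.reach(B+Z*(zc+.05),o)
r.move_straight(B+Z*(zc+.008),vel=.12);r.dwell(.4)
print(r.current_gripper_width(),r.current_position(),r.current_contact_force())
print(r.move_straight(B+Z*(zc-.004),vel=.012,stop_force=1.5));r.dwell(.15)
print(r.current_position(),r.current_contact_force(),r.current_t()-t)
print(r.move_straight([*B[:2],r.current_position()[2]-.003],vel=.01,stop_force=1.5));r.dwell(.15)
print(r.current_position(),r.current_contact_force(),r.current_t()-t)
save("t_wrist",r.snapshot("wrist"))
E
```

```text
0.5455710898777255 [ 0.53462176 -0.24077277  0.16844246] [0.05659789 1.28048101 0.0096926 ]
True
[ 0.5344726  -0.24069279  0.16078618] [-0.24461319  1.23796203  6.07682792] 3.6334000000000017
True
[ 0.53450588 -0.24073675  0.16074171] [-2.03412492  0.63655169  7.39061001] 3.9917000000000016
```

View pics/t_wrist.png

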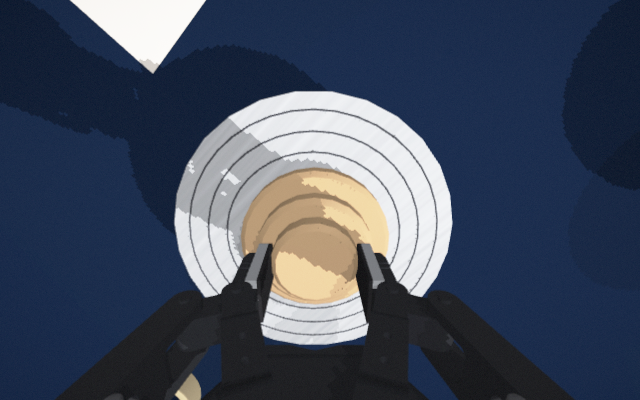

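Contact is firm at z = 0.1607 and the small tier is seated, so I'll release, rise and check.

```bash
python3 - <<'E'
from h import *
t=r.current_t()
r.grip(0.75);q=r.current_position()
r.move_straight(q+Z*.11,vel=.25);r.dwell(.3)
p=r.camera_params("wrist");im=r.snapshot("wrist");save("u_wrist",im)
print(r.current_t()-t,r.current_t())
c=blob(im,np.array(proj(p,[.5345,-.2407,.07])))
C,e,_=disc_fit(p,c,.046,.064);print("base",C,e)
S=6;x0,y0,x1,y1=255,135,378,235
z=cv2.resize(im[y0:y1,x0:x1,::-1],None,fx=S,fy=S,interpolation=cv2.INTER_CUBIC)
cv2.imwrite("pics/u_z.png",z)
for rr,h,col in((.021,.1,(0,0,255)),(.024,.0885,(255,0,0)),(.034,.0765,(255,0,255)),(.046,.073,(0,160,0)),(.056,.064,(0,0,255)),(.08,.064,(0,0,255))):
    g=np.array([proj(p,[C[0]+rr*np.cos(t),C[1]+rr*np.sin(t),h]) for t in np.linspace(0,6.283,120)])
    cv2.polylines(z,[np.int32((g-[x0,y0]+.5)*S)],True,col,1)
cv2.imwrite("pics/u_o.png",z)
save("u_side",r.snapshot("side"));save("u_top",r.snapshot("top"))
E
```

```text
1.2582999999999984 47.1333
base [ 0.53379654 -0.2408946 ] 1.1010022617090414
```

View pics/u_o.png

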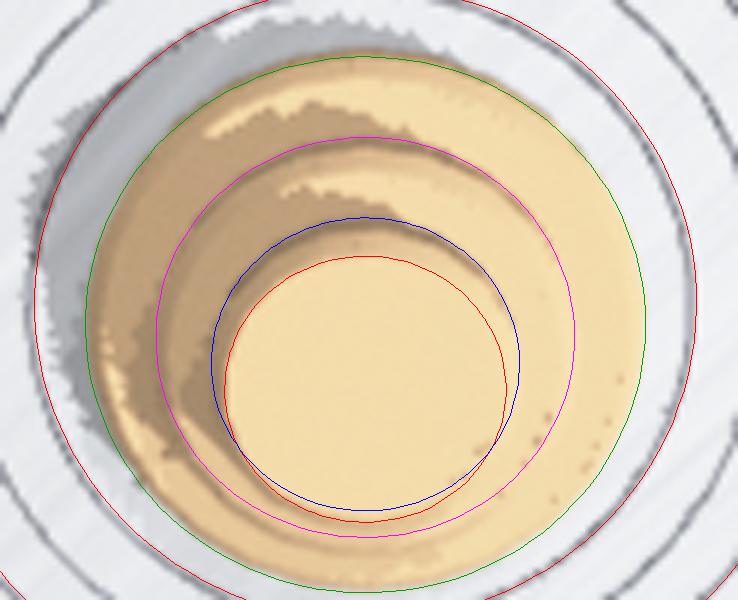

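View pics/u_z.png

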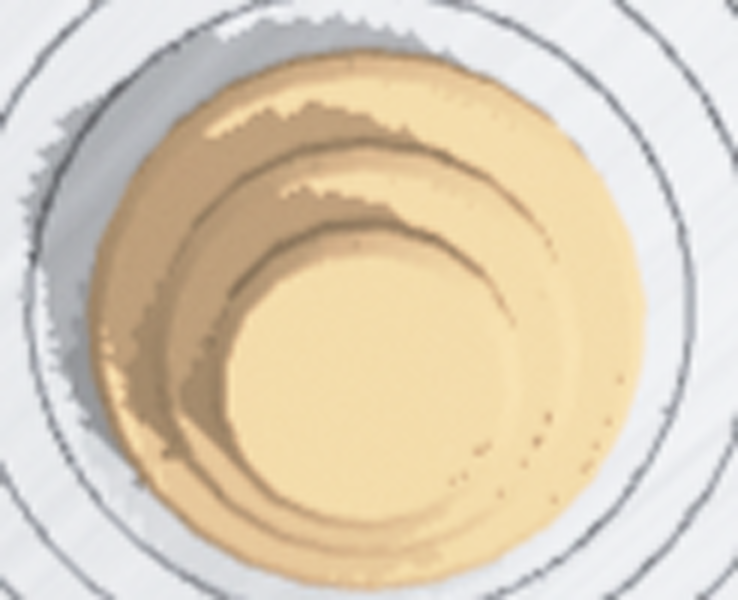

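View pics/u_side.png

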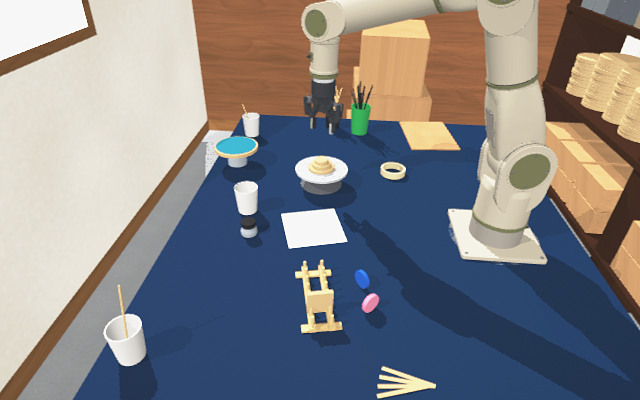

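```bash
python3 -c "
from plant import r
r.hand_in();print(r.current_t())"
```

```text
the job is handed in; nothing more can be done
the job is handed in; nothing more can be done
```

The plinth is finished and handed in at about 47 s of the 72 s allowed. Both round tiers are on the base tier, larger one first, bevelled edges up.

**What I did:** I took each tier from the rack and tipped it flat onto the paper, bevel up. I then gripped it twice at right angles to centre it in the gripper. Finally I lowered it onto the stack until it touched, and only then let go.

**Last checks:**
- **Centring:** model circles drawn over the last wrist picture matched both tiers to about 0.5 mm. They also put the base tier within about 1 mm of the wheel's inner guide ring.
- **Base tier:** its position was unchanged to about 0.1 mm before and after the two placings.
- **Other items:** in the final side picture, the square blank is still in the rack. The cup, jar, tape and the two coloured look-alikes also look undisturbed there, though I compared those by eye, not by measurement.
- **Early stop readings:** both final lowerings stopped 0.6–0.7 mm above the expected height. A second slow push met resistance straight away each time, so I took both tiers as seated.

No check failed.

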